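# Jack up a bench shaker and hold it raised

## Robot

A 7-joint arm with a two-finger parallel gripper is mounted at the origin on a cart in front of the work surface, level with it; the furniture and walls round the work are solid. World frame = base frame: x ahead of the robot, y to its left, z up, the work surface at z = 0. Lengths are in m, angles in rad, forces in N, time in s.
With the tool pointing down it reaches from about 0.35 to 0.9 m from the base axis. Payload 8.1 kg.
Tool frame: the origin (TCP) lies at the very end of the fingers, on their centre line; the grasp point (between the pads) lies 19 mm behind it; x points along the fingers, y is the direction in which the jaws open and shut, and the axes are right-handed (so a half turn about x gives the same grasp; the last joint's range is limited). The gripper opens to 92 mm and grips with 3 to 60 N. Pads are 19 mm wide; open, the fingers measure 130 mm over their backs; the gripper's body (75 mm by 190 mm) begins 47 mm behind the grasp point.
Start: joints at [1.074, 0.434, 0.025, 1.573, -0.012, 1.134, -0.075], TCP at [0.24, -0.577, 0.227] pointing down, gripper open.
Joint ranges: [-2.62, 2.62], [-0.44, 2.09], [-1.27, 1.32], [0.08, 2.57], [-1.32, 4.46], [0.12, 2], [-2.74, 2.74]. Speed limits (rad/s): [2.22, 2.22, 3.01, 3.01, 3.14, 3.14, 3.14].

## Interface

Orientations are given as a 3x3 rotation matrix whose columns are the frame's x, y, z axes.
In Python, from cell import movep, movel, movej, ungrasp, grab, wait, ik, snapshot, camera_model, MotionError, close_job, spot_in, regions_of, pinpoint, current_clock, current_q, current_qvel, current_joint_efforts, current_ee_pos, current_ee_rot, current_ft_force, current_wrist_torque, current_opening gives the robot as it stands. Calls block until the motion is done:
- movep(position, orientation): joint-space move of the TCP to a pose.
- movel(position, ori=None, rate=0.15, contact_N=None): straight line of the TCP; ori=None keeps the orientation; rate is the mean speed in m/s. With contact_N (N) it stops when the force on the tool has changed by that much, and returns True; else False.
- movej(angles): joint-space move.
- ungrasp() and grab(): open the fingers fully, or close them until they stop; the grip force is fixed at half the most.
- wait(seconds).
- ik(position, orientation): joint angles nearest the present ones, or None.
- snapshot(name): name is "scene" or "side" or "wrist"; returns the picture (420x560x3 uint8, red, green, blue); there is no depth.
- camera_model(name): a dict with "mtx" (3x3 intrinsics, pixels), "D" ([k1, k2, p1, p2, k3] as OpenCV has them; the pictures are not rectified), "camera_from_world" (4x4, takes a point from world to camera coordinates). Camera axes: x right, y down, z forward; pixel columns grow to the right and rows downward; lengths in m; the calibration is good to about 2 mm. A picture is of the moment at which its call begins: read the wrist's pose just before it. camera_model takes no time and is no camera call; for the wrist camera it gives the pose at the moment of the call.
A pose or a line that the arm cannot do raises MotionError and nothing moves.
- close_job(): hands the job in, once; it reports no verdict.
Trained networks look in the newest picture that a camera, given by its name, has taken for a name from the list of things; names that differ only in an ending like _2 or _b are one class to them, and where a whole thing is asked for, a point or a joint stands for the part that bears it (a point fixed in the world has none). Each returns a list of dicts, best first, with "p" (0 to 1); they miss things now and then, are a little off and sometimes report something else, mostly with a low value. They report only what shows in the picture. A call takes as long as a camera call.
- spot_in(camera, name): "location" ([x, y, z] in m, in world coordinates, good to about 4 mm: the middle of the surface that is visible of it).
- regions_of(camera, name): "pixels" (420x560 bool, what is visible of it).
- pinpoint(camera, name): "location" ([x, y, z] in m, in world coordinates, good to about 4 mm: a listed point, or the origin of a listed thing).
Readings, each from a call of its own:
- current_clock(): time.
- current_q(): joint angles.
- current_qvel(): joint speeds.
- current_joint_efforts(): joint torques, N m.
- current_ee_pos(): TCP position.
- current_ee_rot(): TCP orientation.
- current_ft_force(): force on the tool from outside, world axes, zero at the start.
- current_wrist_torque(): the same for the moment, N m.
- current_opening(): finger opening in m.
Only numpy, scipy, OpenCV 4.12 (cv2) and the standard library are available. Lean on these libraries where they do the work, as an engineer would, in place of code of your own. Each camera call takes 0.05 s, during which the arm holds its last target.

## Task

The front of the bench shaker has to be held up so that a colleague can change its feet. By its upright knob, pull the sprung lift tongue out of the shaker's front to its stop, then set the small jack flat on the worktop with its saddle centred under the lift pad, which is on the tongue's underside right below the knob. Pump the jack handle once - fully down, then let it come all the way up - and press it fully down again and finish like that, still holding the handle down with only the jack carrying the shaker; leave the other things where they stand.

Things in the scene. Friction and masses are not known exactly. Their poses are not given: they have to be found in the camera images.
- shaker: bench shaker, fixed to the worktop: dark stand plate and white box-shaped housing (220 deep, 210 wide, top 101 high) hinged to it along the rear edge; the front rises with 8 to 12 N at the lift pad and comes down by itself. Origin: on the worktop below the middle of the front face; x points back into the shaker, z up. Only the tongue stands out more than 5 mm in front.
- lift_tongue (a joint): how far the lift tongue is pulled out of the shaker's front (m), towards the shaker's -x: 0 = in, 0.050 = at its stop. It starts 0 to 0.015 out. A spring draws it in and a friction brake keeps it where it is left; pulling takes about 4 to 6 N.
- lift_knob (a point): point on the tongue's black upright round knob (20 mm diameter, from 70 to 98 mm above the worktop), on its axis, 85 mm above the worktop: where to pinch it, from above. The knob stands on the tongue's outer end, 22 mm in front of the housing's front face with the tongue in, 72 mm with it out. The tongue is a flat bar 14 mm wide, its top 70 mm above the worktop.
- lift_pad (a point): centre of the underside of the round rubber lift pad (24 mm diameter, 10 mm thick) below the tongue's outer end, straight below the knob; underside 52 mm above the worktop while the shaker's front is down, about 68 when raised by a full stroke of the jack.
- jack: loose steel jack, about 0.75 kg. Origin: underside of the base, below the middle of the pump block; x points from the pump block to the saddle, z up. Base plate 215 long (x = -120 to +95 mm), 60 wide, 8 thick. Pump block (the place to grip): 44 long in x, 40 wide in y with flat sides, from 8 to 60 above the worktop. A low cylinder (40 mm diameter, top 31) carries the saddle at x = +75 mm. The handle leans up and back from the block to x = -107 mm, 97 mm above the worktop.
- saddle_top (a point): centre of the top of the jack's flat round steel saddle (36 mm diameter), 75 mm ahead (jack +x) of the jack's origin; 46 mm above the worktop with the handle up, 68 with the handle fully down.
- handle_pad (a point): middle of the top of the handle's ribbed rubber paddle (36 long, 28 wide), 88 mm behind the jack's origin and 93 mm above the worktop with the handle up; 100 mm behind and 45 mm above the worktop with it fully down.
- jack_handle (a joint): jack handle angle (rad) about its pivot pin across the pump block, 45 mm above the worktop: 0 = up (where its spring returns it), 0.50 = fully down at its stop. It raises the saddle 44 mm per rad. Pressing the paddle takes 2 to 8 N, with the shaker's load; released, the handle comes up and the saddle goes down again.
- tin: round metal tin, 66 mm diameter, 54 high, a bystander; origin at the centre of its underside.
- tape: roll of masking tape lying flat, 66 mm diameter, 19 high, a bystander; origin at the centre of its underside.
- stopper: rubber stopper, 26 mm diameter, 26 high, a bystander; origin at the centre of its underside.
- vial: capped sample vial, 24 mm diameter, 56 high, a bystander; origin at the centre of its underside.
- beaker: small clear plastic beaker, 53 mm diameter, 60 high, a bystander; origin at the centre of its underside.
- dish: covered petri dish, 61 mm diameter, 16 high, a bystander; origin at the centre of its underside.

How it is judged:
By the outcome, as a careful person would: the job done as asked, in the order asked, and still so for the second after the job is handed in, while the arm keeps its last pose, push and grip.
It also fails if it takes over 69 s, if anything falls off the work surface, if the arm or the gripper's body presses on something with over 40 N, if the wrist force passes 120 N, or if a joint passes its speed limit or range.

## Working session

There is one attempt and no reset: what is moved stays moved. The work goes in short steps, each a Python script; the robot and the scene stay as the last script left them, time stands still between calls to the robot, and variables do not carry over. Pictures are saved under pics/ and viewed, and the job is handed in when it is done.

```bash
ls; mkdir -p pics; python3 - <<'E'
from cell import *
import cv2,numpy as np
print(current_clock())
for c in ("scene","side"):
    im=snapshot(c); cv2.imwrite(f"pics/{c}0.png",im[:,:,::-1])
    for n in ("shaker","lift_knob","lift_pad","jack","saddle_top","handle_pad","tin","tape","stopper","vial","beaker","dish"):
        r=pinpoint(c,n)
        print(c,n,[(np.round(d["location"],3).tolist(),round(d["p"],2)) for d in r[:2]])
print(current_clock(),current_ee_pos(),current_ee_rot(),current_opening())
E
```

```text
pics
0.0
scene shaker [([0.7, -0.075, -0.001], 0.61)]
scene lift_knob [([0.668, -0.074, 0.088], 0.6)]
scene lift_pad [([0.663, -0.073, 0.053], 0.63)]
scene jack [([0.533, 0.28, 0.002], 0.56)]
scene saddle_top [([0.61, 0.259, 0.045], 0.36)]
scene handle_pad [([0.446, 0.3, 0.095], 0.52)]
scene tin [([0.542, -0.281, -0.003], 0.85)]
scene tape [([0.713, 0.303, -0.002], 0.72), ([0.624, -0.449, 0.003], 0.54)]
scene stopper [([0.705, -0.286, 0.001], 0.56)]
scene vial [([0.61, 0.443, -0.001], 0.45)]
scene beaker [([0.626, -0.448, 0.002], 0.95), ([0.611, 0.442, -0.001], 0.22)]
scene dish []
side shaker [([0.705, -0.08, 0.002], 0.96), ([0.532, 0.281, 0.002], 0.65)]
side lift_knob [([0.663, -0.074, 0.085], 0.61), ([0.608, 0.26, 0.043], 0.24)]
side lift_pad [([0.67, -0.078, 0.053], 0.41)]
side jack []
side saddle_top [([0.607, 0.263, 0.042], 0.68)]
side handle_pad [([0.448, 0.303, 0.097], 0.83), ([0.461, 0.45, 0.004], 0.51)]
side tin [([0.542, -0.281, 0.001], 0.63), ([0.667, -0.079, 0.052], 0.52)]
side tape [([0.709, 0.304, 0.002], 0.59)]
side stopper [([0.701, -0.281, 0.001], 0.36)]
side vial [([0.604, 0.44, -0.004], 0.64)]
side beaker [([0.626, -0.448, -0.0], 0.47)]
side dish [([0.46, 0.452, 0.001], 0.55), ([0.702, -0.08, 0.001], 0.4)]
1.3 [ 0.23982042 -0.57715264  0.22673034] [[-3.88375829e-06  3.83691419e-01 -9.23461366e-01]
 [-1.34127694e-05 -9.23461366e-01 -3.83691419e-01]
 [-1.00000000e+00  1.08960097e-05  8.73286528e-06]] 0.09198514706067815
```

View pics/scene0.png

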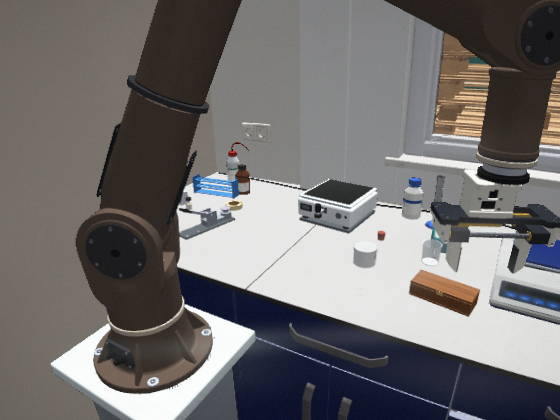

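View pics/side0.png

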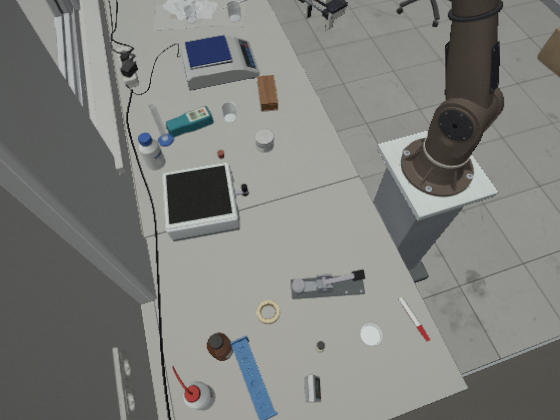

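The scene view shows the shaker near (338,203), with its knob at (318,210) and the jack at (207,222). The side view shows the knob at (244,189) and the jack at (327,283), handle towards the robot. I'll move above the shaker front and look with the wrist camera.

```bash
cat > h.py <<'E'
from cell import *
import cv2,numpy as np
def R(yaw):  # tool down; y axis (jaw) at angle yaw+90 (world), so jaw across heading yaw
    x=np.array([0,0,-1.]); y=np.array([-np.sin(yaw),np.cos(yaw),0]); 
    return np.column_stack([x,y,np.cross(x,y)])
def px2w(m,uv,z):
    p=cv2.undistortPoints(np.array(uv,float).reshape(-1,1,2),m["mtx"],np.array(m["D"]))[:,0]
    T=np.array(m["camera_from_world"]); Rm=T[:3,:3]; c=-Rm.T@T[:3,3]
    d=np.c_[p,np.ones(len(p))]@Rm
    return c+d*((z-c[2])/d[:,2])[:,None]
def w2px(m,P):
    T=np.array(m["camera_from_world"]); 
    return cv2.projectPoints(np.array(P,float).reshape(-1,3),cv2.Rodrigues(T[:3,:3])[0],T[:3,3],np.array(m["mtx"]),np.array(m["D"]))[0][:,0]
def show(im,name,box=None,s=1):
    if box: im=im[box[1]:box[3],box[0]:box[2]]
    cv2.imwrite(f"pics/{name}.png",cv2.resize(im[:,:,::-1],None,fx=s,fy=s,interpolation=cv2.INTER_CUBIC))
E
python3 - <<'E'
from h import *
q=current_q()
for yaw in (0,np.pi):
    print(yaw,ik([0.60,-0.075,0.28],R(yaw)), ik([0.665,-0.075,0.07],R(yaw)), ik([0.45,-0.075,0.045],R(yaw)),ik([0.53,0.28,0.03],R(yaw-.25)))
E
```

```text
0 [ 0.50984947  0.45710193 -0.70546314  1.50279743  0.30215167  1.29297934
  1.34281959] [ 0.45281563  0.7621878  -0.69203525  1.57187011  0.54747217  1.00932713
  1.16972619] [ 0.52222426  0.50158286 -0.61609231  2.12907878  0.47836248  0.64796987
  1.14540705] [-0.05604091  0.76203512 -0.79305246  1.77998561  0.68099399  0.89681167
  0.16297816]
3.141592653589793 [ 0.18717145  0.3781619  -0.21438793  1.53157828  0.08312568  1.24079397
 -1.61027117] [ 0.09792092  0.65733036 -0.10226724  1.60710717  0.08093314  0.88129697
 -1.60549092] [ 0.1721935   0.43150349 -0.15883107  2.15717535  0.12461565  0.56120785
 -1.64874265] [-0.31064124  0.65041787 -0.38588165  1.80247191  0.33927567  0.7543235
 -2.69586702]
```

```bash
python3 - <<'E'
import cv2
im=cv2.imread("pics/side0.png")
cv2.imwrite("pics/side0c.png",cv2.resize(im[140:260,140:270],None,fx=5,fy=5,interpolation=cv2.INTER_CUBIC))
E
```

```text
(no output)
```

View pics/side0c.png

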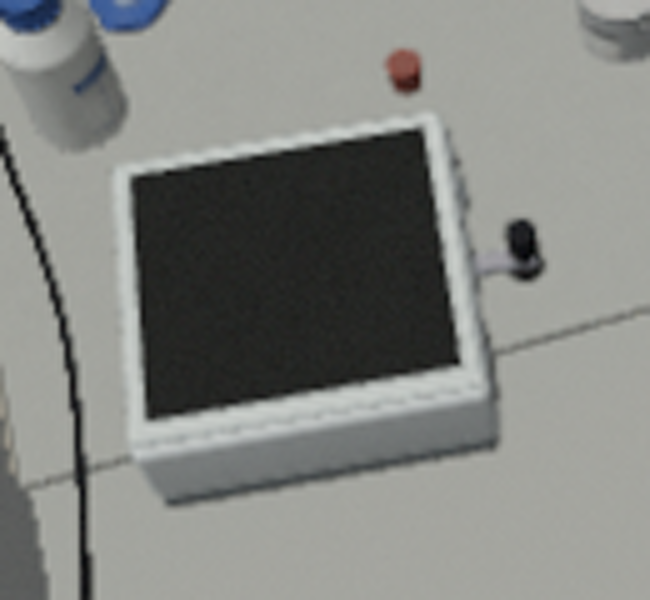

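The crop shows the housing's top corners at about (163,174), (227,163), (238,218) and (167,229) in full-image pixels, with the knob top at (244,186).

```bash
python3 - <<'E'
from h import *
m=camera_model("side")
c=px2w(m,[(163.4,174),(227,163),(238,217.6),(167,229.4)],0.101)
print(c.round(4))
f=c[2]-c[1]; print("yaw front",np.degrees(np.arctan2(-f[0],f[1])))
for a,b in((1,0),(2,3)):
    d=c[b]-c[a]; print(np.degrees(np.arctan2(d[1],d[0])),np.linalg.norm(d),np.linalg.norm(f))
print("front mid",(c[1]+c[2])/2, "knobtop",px2w(m,[(140+521/5,140+228/5)],0.098))
movep([0.57,-0.075,0.27],R(-0.05))
im=snapshot("wrist"); show(im,"w1")
for n in ("lift_knob","lift_pad","shaker"): print(n,[(np.round(d["location"],4).tolist(),round(d["p"],2)) for d in pinpoint("wrist",n)[:2]])
print(current_clock())
E
```

```text
[[ 0.898  -0.1978  0.101 ]
 [ 0.695  -0.1742  0.101 ]
 [ 0.7136  0.0294  0.101 ]
 [ 0.9219  0.0011  0.101 ]]
yaw front -5.226161521506533
-6.60993811249517 0.2044287326262462 0.20453702562181833
-7.7607937008129415 0.21022445152576374 0.20453702562181833
front mid [ 0.70427896 -0.07239855  0.101     ] knobtop [[ 0.66539519 -0.07519665  0.098     ]]
lift_knob [([0.6655, -0.0747, 0.0855], 0.55)]
lift_pad [([0.6674, -0.0724, 0.0532], 0.66)]
shaker [([0.7023, -0.0785, 0.0039], 0.69)]
3.6583
```

View pics/w1.png

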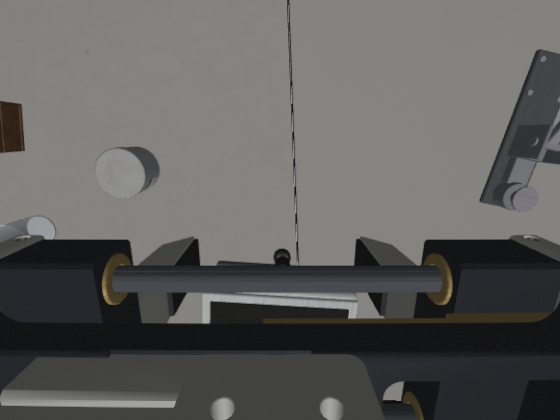

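The wrist view shows the knob at (282,257), the tin at (125,172) and the jack at the right edge. The knob estimates agree at (0.6655,-0.075), and the shaker yaw is about -6.3°. Next I'll pinch the knob and pull.

```bash
python3 - <<'E'
from h import *
yaw=np.radians(-6.3); r=R(yaw); u=np.array([np.cos(yaw),np.sin(yaw),0])
k=np.array([0.6655,-0.0747,0])
movep(k+[0,0,0.14],r)
print(movel(k+[0,0,0.071],rate=0.12,contact_N=8), current_ee_pos(), current_ft_force())
grab(); print("open",current_opening(),current_ft_force(),current_ee_pos())
if current_opening()>0.012:
    p=current_ee_pos()
    print(movel(p-u*0.048,rate=0.06,contact_N=16),current_ft_force())
    q=current_ee_pos(); print(q,"pulled",(p-q)@u)
    im=snapshot("side"); show(im,"s2",(140,120,300,240),5)
print(current_clock(),current_opening())
E
```

```text
False [ 0.66602791 -0.07460527  0.07200028] [ 0.06737605 -0.11017059  0.02848535]
open 0.018839439242386635 [-0.46817601  0.81750056 -0.34299743] [ 0.66554084 -0.07436173  0.07098294]
True [ 4.86520173 -0.21625    -1.3753434 ]
[ 0.62722067 -0.06972697  0.07097367] pulled 0.038597346079316724
6.9167 0.019021493834319933
```

View pics/s2.png

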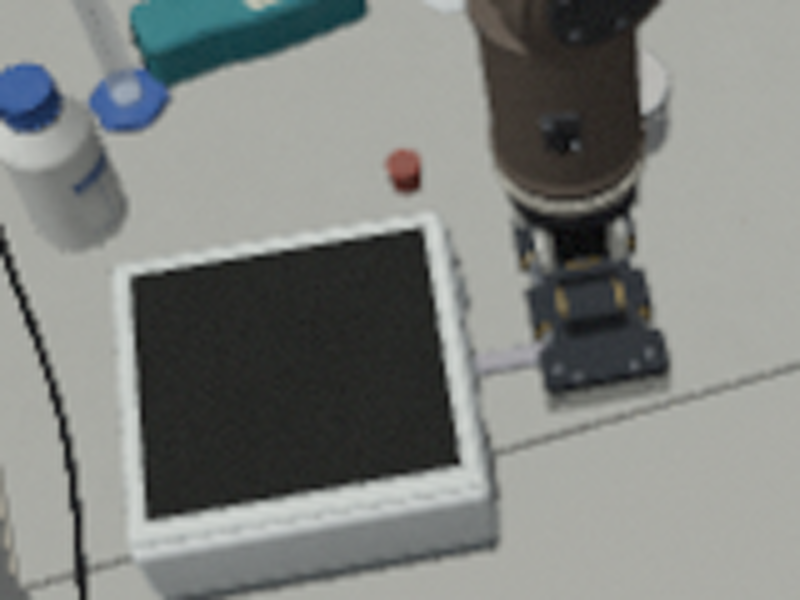

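The side view shows the tongue well out, between (480,365) and (540,350) in the crop. I'll confirm the stop with another gentle tug before releasing.

```bash
python3 - <<'E'
from h import *
yaw=np.radians(-6.3); u=np.array([np.cos(yaw),np.sin(yaw),0])
p=current_ee_pos()
print(p,movel(p-u*0.008,rate=0.02,contact_N=14),current_ft_force())
q=current_ee_pos(); print(q,(p-q)@u,current_opening())
wait(0.2); print(current_ft_force(),current_ee_pos())
ungrasp(); print(current_opening())
movel(q+[0,0,0.1-0.0],rate=0.2)
movep([q[0]-0.06,q[1]+0.0,0.26],R(yaw))
im=snapshot("wrist"); show(im,"w3")
for c in("wrist","side"):
  if c=="side": im=snapshot(c); show(im,"s3",(140,120,300,240),5)
  for n in ("lift_knob","lift_pad","shaker"): print(n,[(np.round(d["location"],4).tolist(),round(d["p"],2)) for d in pinpoint(c,n)[:2]])
print(current_clock())
E
```

```text
[ 0.6271859  -0.06971127  0.07093465] True [2.18217559 0.49670767 0.1114905 ]
[ 0.62728477 -0.06971212  0.07092546] -9.836827675292004e-05 0.01910854555687927
[ 3.74856442 -1.65410191  2.13694243] [ 0.62726783 -0.06969584  0.07091368]
0.09143953357757674
lift_knob [([0.6274, -0.0699, 0.0861], 0.88)]
lift_pad [([0.6269, -0.0678, 0.0524], 0.76)]
shaker [([0.7048, -0.0806, 0.0027], 0.8)]
lift_knob [([0.6246, -0.0674, 0.0843], 0.51)]
lift_pad [([0.6307, -0.0706, 0.0511], 0.53)]
shaker [([0.7031, -0.0793, -0.0003], 0.93)]
10.1417
```

View pics/w3.png

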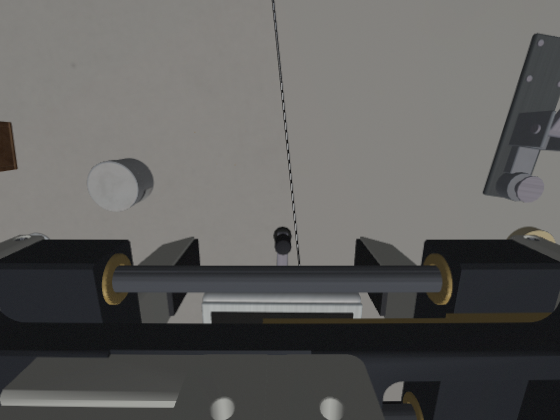

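View pics/s3.png

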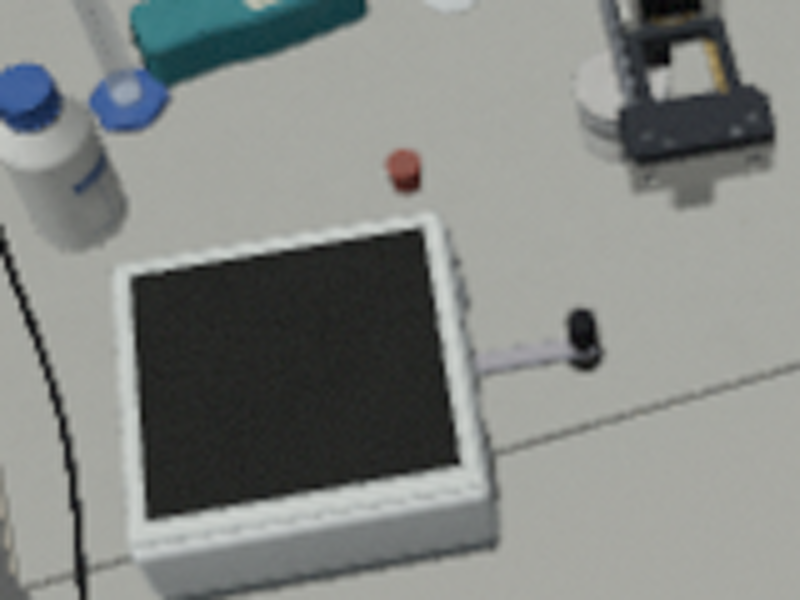

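Both views show the knob standing out at (0.627,-0.070), unmoved after release, and the second tug gave no more travel, so the tongue is at its stop. Now the jack.

```bash
python3 - <<'E'
from h import *
yaw=np.radians(-14)
movep([0.50,0.285,0.26],R(yaw))
im=snapshot("wrist"); show(im,"w4")
for n in ("jack","saddle_top","handle_pad"): print(n,[(np.round(d["location"],4).tolist(),round(d["p"],2)) for d in pinpoint("wrist",n)[:2]])
m=camera_model("wrist")
import pickle; pickle.dump((im,m),open("w4.pkl","wb"))
print(current_clock())
E
```

```text
jack [([0.5339, 0.2847, -0.0027], 0.79), ([0.4484, 0.299, 0.0936], 0.49)]
saddle_top [([0.6064, 0.2644, 0.0444], 0.88)]
handle_pad [([0.4489, 0.2988, 0.096], 0.59)]
11.6917
```

View pics/w4.png

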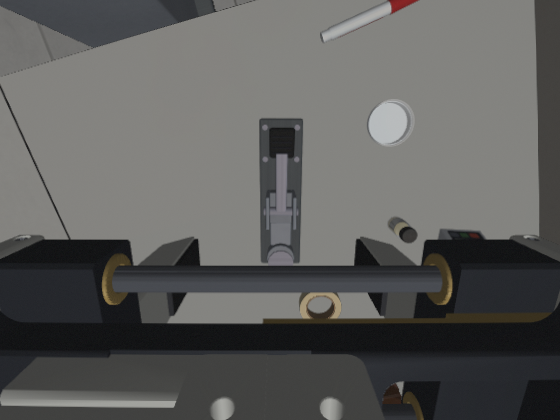

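The wrist view shows the jack square in the image: base plate corners at about (261,119), (302,119), (301,263) and (261,263), saddle at (281,256). I'll compute its pose.

```bash
python3 - <<'E'
from h import *
import pickle
im,m=pickle.load(open("w4.pkl","rb"))
c=px2w(m,[(260.5,119),(302,119),(301,263),(260.5,263)],0.008); print(c.round(4))
rear=(c[0]+c[1])/2; front=(c[2]+c[3])/2; d=front-rear; L=np.linalg.norm(d); print(L,np.degrees(np.arctan2(d[1],d[0])),np.linalg.norm(c[0]-c[1]))
print("origin",rear+d*120/215, "saddle",rear+d*195/215)
show(im,"w4c",(240,100,330,275),3)
E
```

```text
[[0.4132 0.2834 0.008 ]
 [0.4269 0.3378 0.008 ]
 [0.6333 0.2889 0.008 ]
 [0.618  0.2284 0.008 ]]
0.21202522480482996 -14.189489380614013 0.05603586219660101
origin [0.5348021  0.28158063 0.008     ] saddle [0.60650783 0.26345029 0.008     ]
```

View pics/w4c.png

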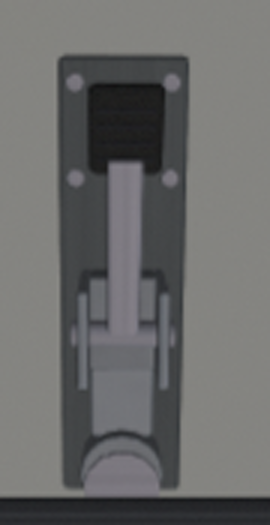

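The jack pose estimates agree: origin (0.534,0.282), yaw -14°. I'll grip the block slightly ahead of its pin and lower with contact sensing.

```bash
python3 - <<'E'
from h import *
yaw=np.radians(-14.1); u=np.array([np.cos(yaw),np.sin(yaw),0])
o=np.array([0.5343,0.282,0]); g=o+u*0.012
movep(g+[0,0,0.12],R(yaw))
print(movel(g+[0,0,0.0135],rate=0.1,contact_N=8),current_ee_pos(),current_ft_force())
grab(); print(current_opening(),current_ft_force(),current_ee_pos())
p=current_ee_pos()
movel(p+[0,0,0.008],rate=0.04); wait(0.2); print("lift",current_ft_force(),current_wrist_torque(),current_opening())
im=snapshot("side"); show(im,"s5",(250,210,410,330),5)
print(current_clock())
E
```

```text
False [0.54633897 0.27946008 0.01417465] [-0.02500291 -1.07548776 -0.2139033 ]
0.039746796550894456 [-0.89125807 -4.43097102  3.63932111] [0.54577904 0.27818983 0.01343412]
lift [-0.75756978 -0.66009369 -7.17343897] [ 0.06915931 -0.1698074  -0.04485713] 0.039835100590652595
15.0083
```

View pics/s5.png

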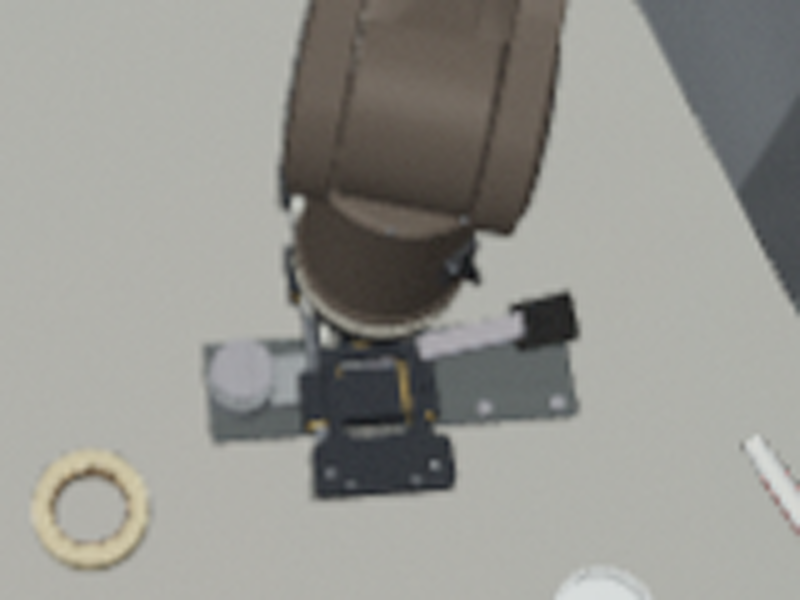

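The side view shows the jack held clear and level (7.2 N, its weight), with the saddle top at crop (242,375). I'll measure the saddle relative to the TCP, then carry the jack to a staging pose in front of the tongue.

```bash
python3 - <<'E'
from h import *
p=current_ee_pos(); r=current_ee_rot(); yaw0=np.arctan2(-r[0,1],r[1,1]); u0=np.array([np.cos(yaw0),np.sin(yaw0),0]); v0=np.array([-u0[1],u0[0],0])
m=camera_model("side")
s=px2w(m,[(250+242/5,210+373/5)],0.054)[0]; print("click",s,"rel",(s-p)@u0,(s-p)@v0)
for n in("saddle_top",):
    for d in pinpoint("side",n)[:1]: s=d["location"]; print("net",s,d["p"],(s-p)@u0,(s-p)@v0)
print(np.degrees(yaw0))
yt=np.radians(-6.5); u=np.array([np.cos(yt),np.sin(yt),0])
pad=np.array([0.627,-0.0696,0])
rel=0.0635
stage=pad-u*(rel+0.06)
movel([p[0]-0.03,p[1],p[2]+0.012],rate=0.1)
movep([*stage[:2],0.035],R(yt))
print(current_ee_pos(),current_opening(),current_ft_force())
im=snapshot("side"); show(im,"s6",(190,150,350,270),5)
im=snapshot("wrist"); show(im,"w6")
for c in("side","wrist"):
  for n in("saddle_top","jack","lift_knob"):
    for d in pinpoint(c,n)[:1]: 
        s=d["location"]; q=current_ee_pos(); v=np.array([-u[1],u[0],0]); print(c,n,s,d["p"],(s-q)@u,(s-q)@v)
print(current_clock())
E
```

```text
click [0.60573389 0.26566499 0.054     ] rel 0.061349078639828754 0.0025428507412215274
net [0.6052, 0.259, 0.0504] 0.58 0.062454989320162205 -0.004051392087520769
-14.10025165460987
[ 0.5051618  -0.05398532  0.03526259] 0.0399026735307223 [ 0.10131598  0.22133319 -7.6564075 ]
side saddle_top [0.5688, -0.0624, 0.0638] 0.61 0.06447822240940684 -0.0012115413825787686
side jack [0.4945, -0.0511, 0.025] 0.95 -0.010556903289878664 0.001862342136177015
side lift_knob [0.6284, -0.0671, 0.0852] 0.51 0.12438093329691653 0.001436308199407952
wrist jack [0.4959, -0.0515, 0.0234] 0.79 -0.008869054974514545 0.002448953695804353
17.2
```

View pics/s6.png

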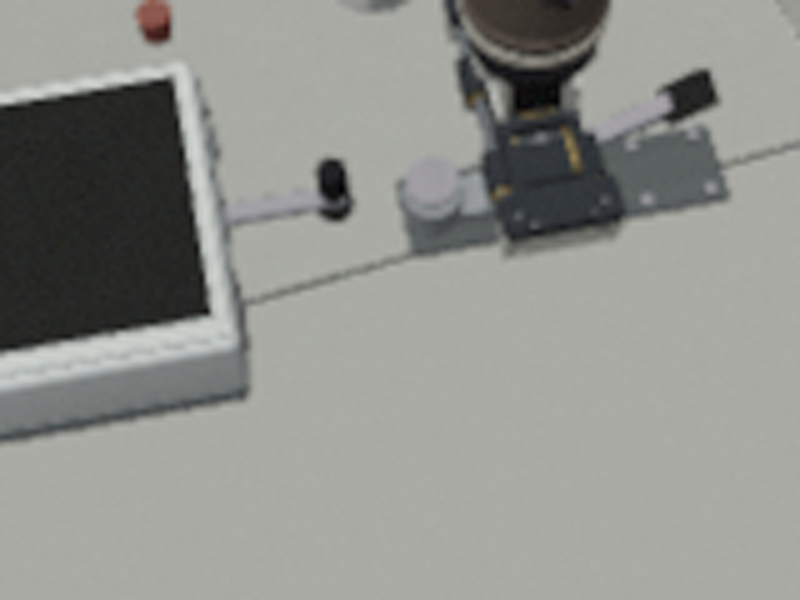

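View pics/w6.png

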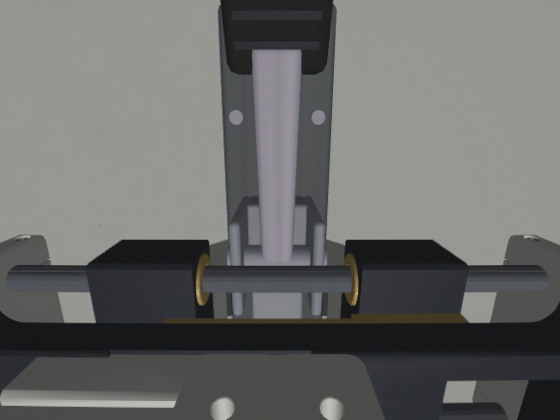

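The side view shows the saddle at crop (433,181), in line with the knob at (332,185). In the wrist view the jack is squarely gripped. The saddle-to-TCP offset estimates average 0.0637 m, so I'll slide it in, set it down and check before releasing.

```bash
python3 - <<'E'
from h import *
m=camera_model("side")
yt=np.radians(-6.5); u=np.array([np.cos(yt),np.sin(yt),0]); v=np.array([-u[1],u[0],0])
q=current_ee_pos()
s=px2w(m,[(276.6,186.2)],0.068)[0]; print("saddle rel",(s-q)@u,(s-q)@v)
s=px2w(m,[(190+331/5,150+169/5)],0.098)[0]; print("knob",s)
pad=np.array([0.627,-0.0696,0]); t=pad-u*0.0637
st=t-u*0.06
movel([*st[:2],0.0155],rate=0.08)
print(movel([*t[:2],0.0155],rate=0.06,contact_N=10),current_ft_force(),current_ee_pos())
print(movel([*t[:2],0.0128],rate=0.02,contact_N=12),current_ft_force(),current_ee_pos())
for c in("side","scene"):
  im=snapshot(c); show(im,"p7"+c,(190,150,350,270) if c=="side" else (240,150,400,270),5)
  for n in("saddle_top","jack","lift_knob","lift_pad"):
    for d in pinpoint(c,n)[:1]: 
        s=d["location"]; q=pad; print(c,n,s.tolist() if hasattr(s,'tolist') else s,d["p"],(s-q)@u,(s-q)@v)
print(current_clock())
E
```

```text
saddle rel 0.06051473118896003 0.0027992171202564937
knob [ 0.62797764 -0.06963713  0.098     ]
False [-0.29107978 -0.54137038 -7.41365618] [ 0.56317538 -0.06232688  0.01541349]
True [-0.49275137  0.85818772  5.74610352] [ 0.56364515 -0.0623702   0.01325046]
side saddle_top [0.6277, -0.0713, 0.0438] 0.46 0.0008879457623790872 -0.0016098299050126671
side jack [0.5477, -0.059, 0.0006] 0.71 -0.07999020222109324 0.0015548468183768174
side lift_knob [0.6251, -0.0684, 0.087] 0.64 -0.002023630382307016 0.0009772001206528734
side lift_pad [0.6329, -0.0706, 0.0537] 0.54 0.005975277162259789 -0.00032567289444593685
scene jack [0.5532, -0.0622, 0.0027] 0.91 -0.07416330673081464 -0.0010019654440647687
19.45
```

View pics/p7side.png

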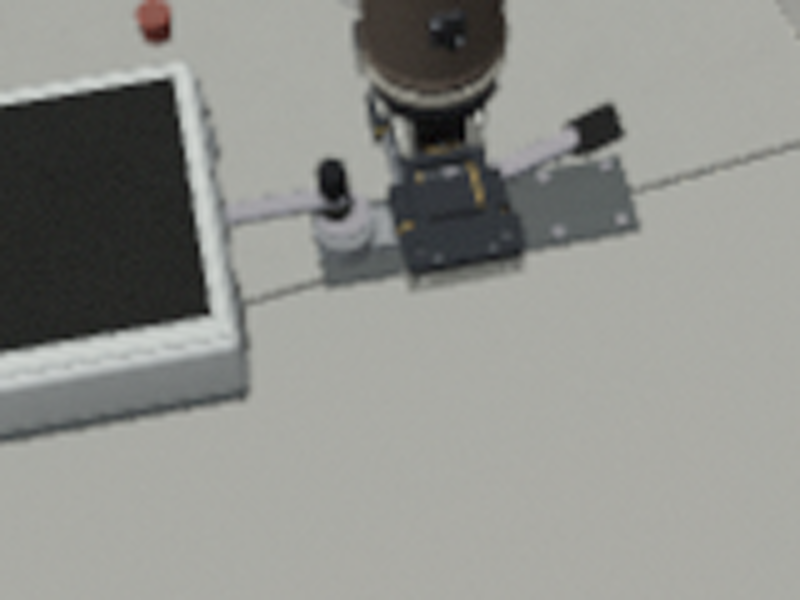

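View pics/p7scene.png

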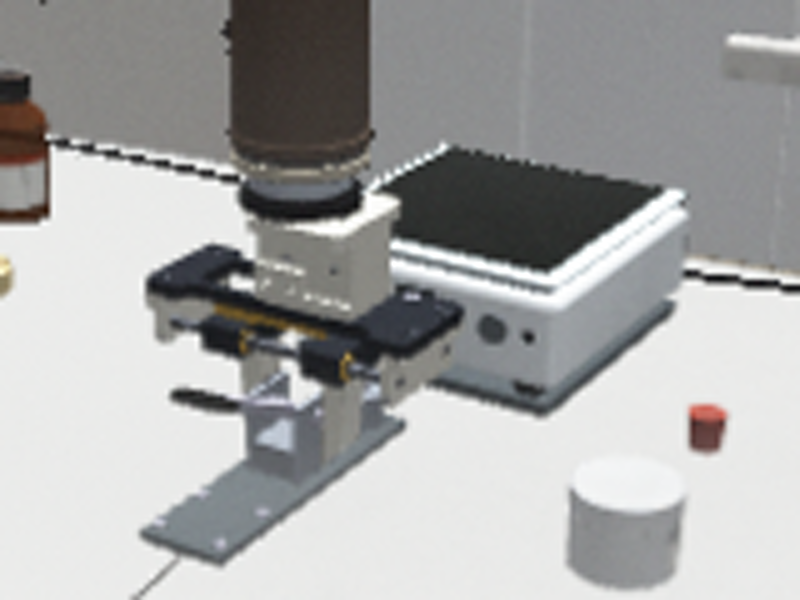

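The side view shows the saddle half hidden under the tongue end, with the disc spanning crop (313–375, 225) and the knob at (332,185). The scene view shows the jack flat on the worktop. I'll overlay the expected outlines to check centring.

```bash
python3 - <<'E'
from h import *
m=camera_model("side")
im=cv2.imread("pics/p7side.png")
C=px2w(m,[(190+325/5,150+287/5),(190+638/5,150+230/5),(190+620/5,150+156/5)],0.008); print(C.round(4))
d=C[0]-C[1]; print(np.linalg.norm(d),np.degrees(np.arctan2(d[1],d[0])),np.linalg.norm(C[2]-C[1]))
uu=d/np.linalg.norm(d); vv=np.array([-uu[1],uu[0],0]); 
print("saddle from corners", (C[0]-uu*0.020-vv*0.030), (C[1]+uu*0.195-vv*.03),((C[1]+C[2])/2+uu*.195))
pad=np.array([0.627,-0.0696]); a=np.linspace(0,2*np.pi,60)
def circ(c,r,z,col):
    P=np.c_[c[0]+r*np.cos(a),c[1]+r*np.sin(a),np.full(60,z)]
    uv=((w2px(m,P)-[190,150])*5).astype(int); cv2.polylines(im,[uv],True,col,1)
circ(pad,.018,.046,(0,0,255)); circ(pad,.010,.098,(0,255,0)); circ(pad,.012,.052,(255,0,0))
cv2.imwrite("pics/ov7.png",im[80:330,200:680])
E
```

```text
[[ 0.6467 -0.0401  0.008 ]
 [ 0.4363 -0.0156  0.008 ]
 [ 0.4269 -0.0745  0.008 ]]
0.21179042267468176 -6.649160455171983 0.05967481783714374
saddle from corners [ 0.62336746 -0.06760705  0.008     ] [ 0.62655545 -0.06797869  0.008     ] [ 0.62529948 -0.06764064  0.008     ]
```

View pics/ov7.png

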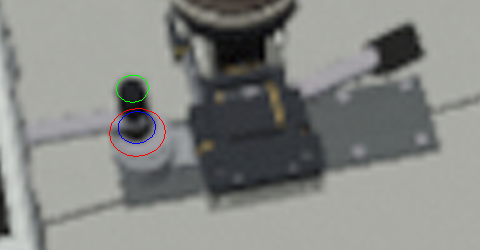

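```bash
python3 - <<'E'
from h import *
m=camera_model("side")
im=cv2.imread("pics/p7side.png")[140:300,260:460]; im=cv2.resize(im,None,fx=4,fy=4,interpolation=cv2.INTER_CUBIC); raw=im.copy()
pad=np.array([0.627,-0.0696]); a=np.linspace(0,2*np.pi,90)
def circ(c,r,z,col):
    P=np.c_[c[0]+r*np.cos(a),c[1]+r*np.sin(a),np.full(90,z)]
    uv=(((w2px(m,P)-[190,150])*5-[260,140])*4).astype(int); cv2.polylines(im,[uv],True,col,1)
circ(pad,.018,.046,(0,0,255)); circ(pad,.02,.031,(0,255,255)); circ(pad,.012,.052,(255,0,0)); circ(pad,.02,.008,(0,255,0))
cv2.imwrite("pics/ov7b.png",cv2.resize(np.hstack([im,raw]),None,fx=.5,fy=.5))
E
```

```text
(no output)
```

View pics/ov7b.png

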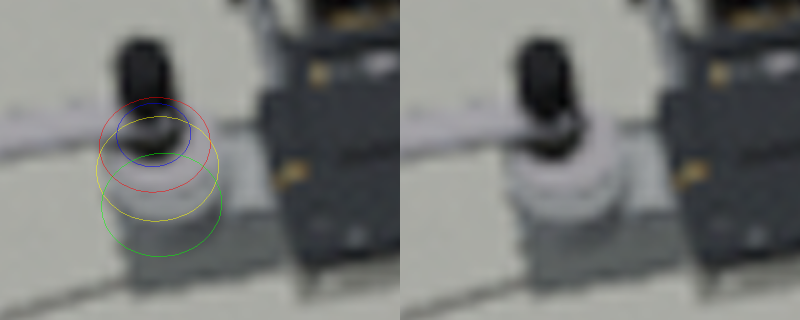

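The zoomed overlay shows the pad agreeing with its predicted circle (blue). The saddle sits about 10 px to the right of its predicted circle, about 3 mm short towards the robot. I'll nudge it 2.7 mm forward while still gripped.

```bash
python3 - <<'E'
from h import *
yt=np.radians(-6.5); u=np.array([np.cos(yt),np.sin(yt),0])
pad=np.array([0.627,-0.0696,0]); t=pad-u*0.061
p=current_ee_pos()
movel([p[0],p[1],0.0153],rate=0.03)
movel([*t[:2],0.0153],rate=0.02); wait(0.2)
print(current_ee_pos(),t)
print(movel([*t[:2],0.0126],rate=0.02,contact_N=12),current_ft_force(),current_ee_pos())
wait(0.2)
im0=snapshot("side"); m=camera_model("side"); show(im0,"p8",(190,150,350,270),5)
im=cv2.imread("pics/p8.png")[140:300,260:460]; im=cv2.resize(im,None,fx=4,fy=4,interpolation=cv2.INTER_CUBIC); raw=im.copy()
a=np.linspace(0,2*np.pi,90)
def circ(c,r,z,col):
    P=np.c_[c[0]+r*np.cos(a),c[1]+r*np.sin(a),np.full(90,z)]
    uv=(((w2px(m,P)-[190,150])*5-[260,140])*4).astype(int); cv2.polylines(im,[uv],True,col,1)
circ(pad,.018,.046,(0,0,255)); circ(pad,.02,.031,(0,255,255)); circ(pad,.012,.052,(255,0,0))
cv2.imwrite("pics/ov8.png",cv2.resize(np.hstack([im,raw]),None,fx=.5,fy=.5))
print(current_clock())
E
```

```text
[ 0.56627936 -0.06270023  0.0152054 ] [ 0.56639212 -0.0626946   0.        ]
True [-0.74431821 -0.80340808  4.64536092] [ 0.56663373 -0.06263691  0.01313333]
20.675
```

View pics/ov8.png

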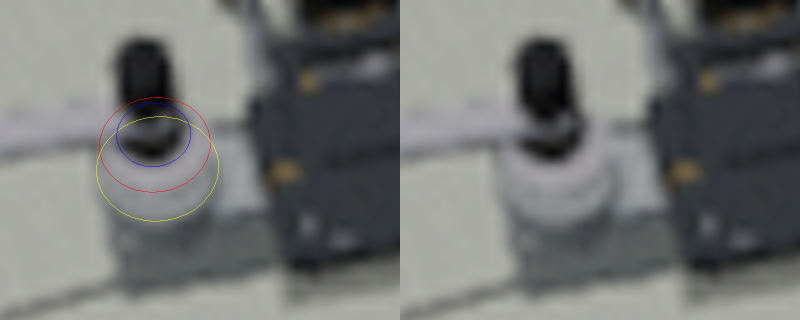

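The red and yellow circles now line up with the saddle and cylinder. Next I'll release the jack, retreat, look again and close the fingers.

```bash
python3 - <<'E'
from h import *
yt=np.radians(-6.5); u=np.array([np.cos(yt),np.sin(yt),0])
pad=np.array([0.627,-0.0696,0]); o=pad-u*0.075
ungrasp(); p=current_ee_pos(); print(current_opening(),current_ft_force())
movel(p+[0,0,0.13],rate=0.2)
movel([*(o-u*0.06)[:2],0.24],rate=0.3); wait(.2)
im=snapshot("wrist"); show(im,"w9"); m=camera_model("wrist")
v=np.array([-u[1],u[0],0])
for n in("saddle_top","jack","lift_knob","lift_pad","handle_pad"):
    for d in pinpoint("wrist",n)[:1]: 
        s=np.array(d["location"]); print(n,s,d["p"],(s-o)@u,(s-o)@v)
im=snapshot("side"); show(im,"s9",(190,150,350,270),5)
for n in("saddle_top","jack","lift_knob","lift_pad","handle_pad"):
    for d in pinpoint("side",n)[:1]: 
        s=np.array(d["location"]); print(n,s,d["p"],(s-o)@u,(s-o)@v)
print(current_clock())
E
```

```text
0.09164487564026409 [-0.3284761  -0.29507531  0.1183539 ]
saddle_top [ 5.599e-01 -6.210e-02 -1.000e-04] 0.74 0.007482304380841659 -0.00014414672625214742
jack [ 0.5588 -0.0578 -0.0007] 0.76 0.0059026015203954224 0.004003688718012487
lift_knob [ 0.6267 -0.0699  0.0879] 0.81 0.07473588940742745 -0.00033203252083335275
lift_pad [ 0.6311 -0.065   0.0511] 0.6 0.07855290982494165 0.005034563712560713
handle_pad [ 0.4664 -0.0564  0.0949] 0.65 -0.0860619224433963 -0.005065287636194869
saddle_top [ 0.6294 -0.07    0.0418] 0.58 0.07742985373913096 -0.00012574102922767398
jack [ 0.5549 -0.0594  0.0008] 0.7 0.0022087964252853684 0.0019724812152351057
lift_knob [ 0.6268 -0.0698  0.0835] 0.65 0.07482392627161831 -0.00022135501388890097
lift_pad [ 0.6312 -0.074   0.0513] 0.74 0.07967109593442047 -0.0038962626671517797
handle_pad [ 0.4669 -0.0538  0.0955] 0.52 -0.08585946487135457 -0.0024253992045517913
23.8
```

View pics/w9.png

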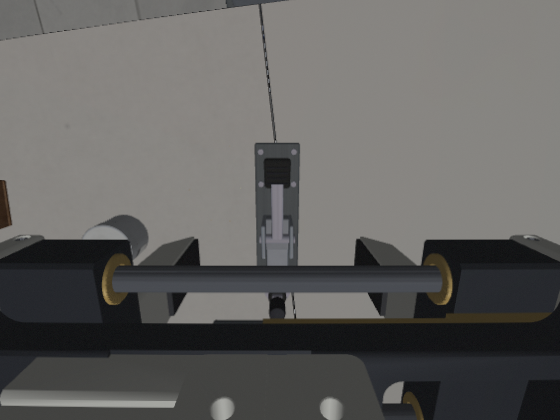

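View pics/s9.png

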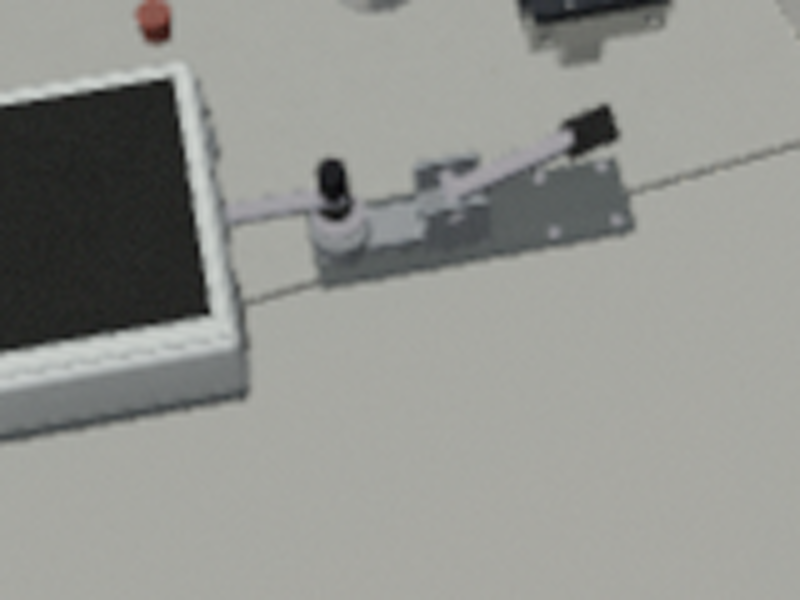

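The wrist view shows the jack straight, with its rear base edge at row 144 (cols 256–300), the paddle at (277,172) and the knob at (277,307). The side view shows the saddle around the pad. I'll do a quick numeric check.

```bash
python3 - <<'E'
from h import *
m=camera_model("wrist")
yt=np.radians(-6.5); u=np.array([np.cos(yt),np.sin(yt),0]);v=np.array([-u[1],u[0],0])
pad=np.array([0.627,-0.0696,0]); o=pad-u*0.075
C=px2w(m,[(255.5,143.5),(300,143.5),(297.5,262),(256.5,262)],0.008)
for c in C: print(((c-o)@u).round(4),((c-o)@v).round(4))
k=px2w(m,[(277,299)],0.098)[0]; print("knob top",(k-o)@u,(k-o)@v)
k=px2w(m,[(277.5,172)],0.093)[0]; print("paddle",(k-o)@u,(k-o)@v)
for n,r in(("rear",[-.12,-.03,.008]),):
    print(w2px(m,[o+u*r[0]+v*s*.03+[0,0,.008] for s in(-1,1)]), w2px(m,[o-u*.088+[0,0,.093],pad+[0,0,.098]]))
# side-camera corners
ms=camera_model("side")
C=px2w(ms,[(190+320/5,150+287/5),(190+634/5,150+230/5),(190+616/5,150+158/5)],0.008)
for c in C: print("side",((c-o)@u).round(4),((c-o)@v).round(4))
E
```

```text
-0.1145 -0.0279
-0.1143 0.0305
0.0547 0.03
0.0546 -0.03
knob top 0.059263346897532966 -9.58112064205197e-05
paddle -0.08817809982685273 0.0006852394454208492
[[253.82607866 139.16817832]
 [299.70903776 139.07587899]] [[276.8482887  172.17056167]
 [277.10372168 310.79299973]]
side 0.0945 0.0308
side -0.1179 0.0315
side -0.1202 -0.0265
```

```bash
python3 - <<'E'
from h import *
m=camera_model("wrist")
yt=np.radians(-6.5); u=np.array([np.cos(yt),np.sin(yt),0]);v=np.array([-u[1],u[0],0])
pad=np.array([0.627,-0.0696,0]); o=pad-u*0.075
im=cv2.imread("pics/w9.png")[125:325,235:320]; im=cv2.resize(im,None,fx=4,fy=4,interpolation=cv2.INTER_CUBIC); raw=im.copy()
def poly(P,col):
    uv=((w2px(m,[o+u*a+v*b+[0,0,z] for a,b,z in P])-[235,125]+.5)*4).astype(int); cv2.polylines(im,[uv],True,col,1)
for z,c in((.008,(0,0,255)),(0,(0,255,255))): poly([(-.12,-.03,z),(-.12,.03,z),(.095,.03,z),(.095,-.03,z)],c)
poly([(-.022,-.02,.06),(-.022,.02,.06),(.022,.02,.06),(.022,-.02,.06)],(0,255,0))
a=np.linspace(0,2*np.pi,50)
poly([(.075+.018*np.cos(t),.018*np.sin(t),.046) for t in a],(255,0,255))
poly([(.075+.01*np.cos(t),.01*np.sin(t),.098) for t in a],(255,255,0))
cv2.imwrite("pics/ov9.png",cv2.resize(np.hstack([im,raw]),None,fx=.75,fy=.75))
E
```

```text
(no output)
```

View pics/ov9.png

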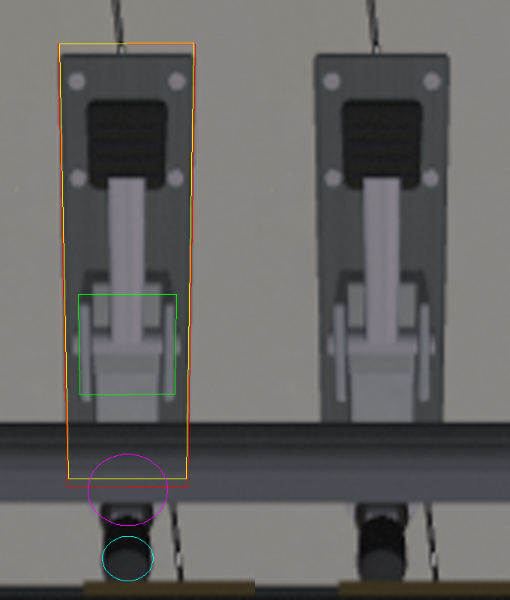

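```bash
python3 - <<'E'
from h import *
m=camera_model("side")
yt=np.radians(-6.5); u=np.array([np.cos(yt),np.sin(yt),0]);v=np.array([-u[1],u[0],0])
pad=np.array([0.627,-0.0696,0]); o=pad-u*0.075
im=cv2.imread("pics/s9.png")[90:300,290:660]; im=cv2.resize(im,None,fx=2,fy=2,interpolation=cv2.INTER_CUBIC); raw=im.copy()
def poly(P,col):
    uv=(((w2px(m,[o+u*a+v*b+[0,0,z] for a,b,z in P])-[190,150]+.5)*5-[290,90])*2).astype(int); cv2.polylines(im,[uv],True,col,1)
for z,c in((.008,(0,0,255)),): poly([(-.12,-.03,z),(-.12,.03,z),(.095,.03,z),(.095,-.03,z)],c)
poly([(-.022,-.02,.06),(-.022,.02,.06),(.022,.02,.06),(.022,-.02,.06)],(0,255,0))
a=np.linspace(0,2*np.pi,50)
poly([(.075+.018*np.cos(t),.018*np.sin(t),.046) for t in a],(255,0,255))
poly([(.075+.02*np.cos(t),.02*np.sin(t),.031) for t in a],(255,0,0))
poly([(.075+.01*np.cos(t),.01*np.sin(t),.098) for t in a],(255,255,0))
cv2.imwrite("pics/ov9s.png",cv2.resize(np.vstack([im,raw]),None,fx=.7,fy=.7))
E
```

```text
(no output)
```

View pics/ov9s.png

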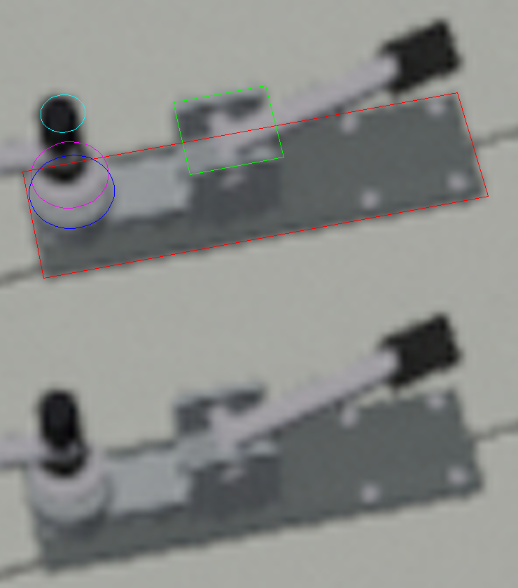

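The side overlay agrees within about 1–2 mm for base, saddle and pad (the wrist view suggests 2–4 mm at the rear edge, which is acceptable). Now the first pump stroke.

```bash
cat > press.py <<'E'
from h import *
yt=np.radians(-6.5); u=np.array([np.cos(yt),np.sin(yt),0])
pad=np.array([0.627,-0.0696,0]); o=pad-u*0.075+u*0.001
def W(th,dz=0,dx=0):
    a=-(.088*np.cos(th)+.048*np.sin(th)); z=.045+.048*np.cos(th)-.088*np.sin(th)
    return o+u*(a+dx)+[0,0,z+dz]
def fz(): return round(float(current_ft_force()[2]),1)
E
python3 - <<'E'
from press import *
grab(); print("closed",current_opening())
movep(W(0,0.035),R(yt))
wait(0.1); print("pre",current_ft_force())
for th in (0,0.1,0.2,0.3,0.4,0.47):
    movel(W(th,0.004),rate=0.08); print(th,current_ee_pos().round(4),current_ft_force().round(1))
for i in range(12):
    p=W(0.5,0.003-i*0.001)
    movel(p,rate=0.04); f=fz(); print(p[2].round(4),current_ee_pos()[2].round(4),f)
    if f>20: break
wait(0.2); print(current_ft_force())
im=snapshot("side"); show(im,"s10",(190,150,350,270),5)
im=snapshot("scene"); show(im,"c10",(240,150,400,270),5)
print(current_clock())
E
```

```text
closed 0.00039199098452831705
pre [-0.55055248 -0.40045029  1.01066447]
0 [ 0.4662 -0.0513  0.097 ] [ 0.4 -0.1  2.2]
0.1 [ 0.4619 -0.0507  0.0882] [-0.7 -0.7  1.9]
0.2 [ 0.4593 -0.0503  0.0792] [ 2.8 -0.8  4.6]
0.3 [ 0.4566 -0.05    0.0695] [ 1.8 -0.7  6.4]
0.4 [ 0.4548 -0.0498  0.0595] [1.7 0.3 5.9]
0.47 [ 0.4541 -0.0498  0.0525] [ 0.6 -0.3  6.8]
0.0479 0.0486 7.9
0.0469 0.0477 8.1
0.0459 0.0467 8.3
0.0449 0.0457 7.6
0.0439 0.0447 8.4
0.0429 0.044 13.9
0.0419 0.0435 23.4
[-4.27197759 -0.1024167  23.68544011]
29.8167
```

View pics/s10.png

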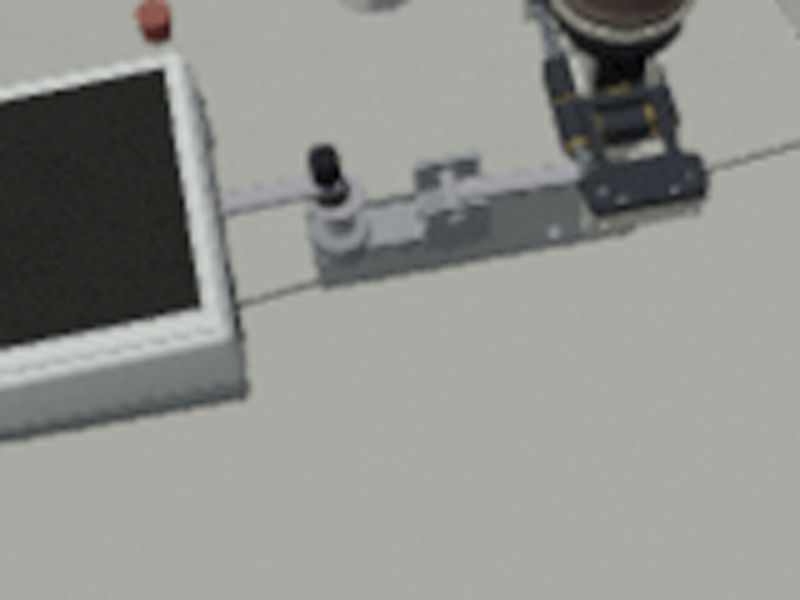

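View pics/c10.png

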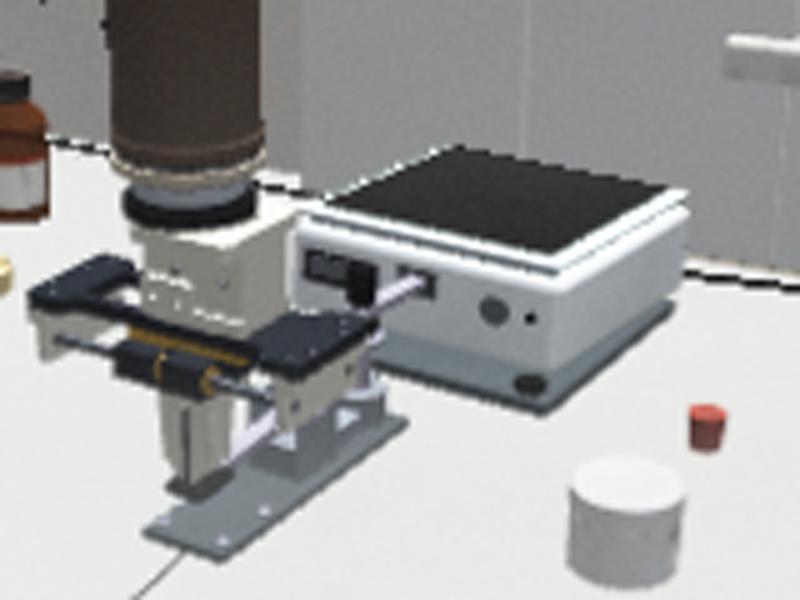

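The handle is fully down: the force steps up sharply at z≈0.0445. The side and scene views show the shaker front lifted, the knob risen to crop (325,160) and the jack unmoved. Now I'll let the handle come all the way up and check it.

```bash
python3 - <<'E'
from press import *
for th in (0.4,0.25,0.1,0):
    movel(W(th,0.004),rate=0.08); print(th,current_ft_force().round(1))
movel(W(0,0.03),rate=0.1); wait(0.5); print(current_ft_force())
im=snapshot("side"); show(im,"s11",(190,150,350,270),5)
for n in("handle_pad","saddle_top","lift_knob","jack"):
    for d in pinpoint("side",n)[:1]: print(n,np.round(d["location"],4),d["p"])
im=snapshot("scene"); show(im,"c11",(240,150,400,270),5)
for d in pinpoint("scene","handle_pad")[:1]: print(np.round(d["location"],4),d["p"])
print(current_clock())
E
```

```text
0.4 [0.4 0.1 6.6]
0.25 [ 2.1 -0.1  4.6]
0.1 [0.8 0.8 0.6]
0 [0.8 0.4 2. ]
[ 0.40973281  0.24720611 -0.5560887 ]
handle_pad [ 0.4666 -0.053   0.0962] 0.61
saddle_top [ 0.6289 -0.0711  0.0412] 0.53
lift_knob [ 0.6278 -0.0686  0.0834] 0.54
jack [ 0.5546 -0.0625 -0.0014] 0.73
[ 0.6279 -0.0662  0.049 ] 0.68
32.4
```

View pics/s11.png

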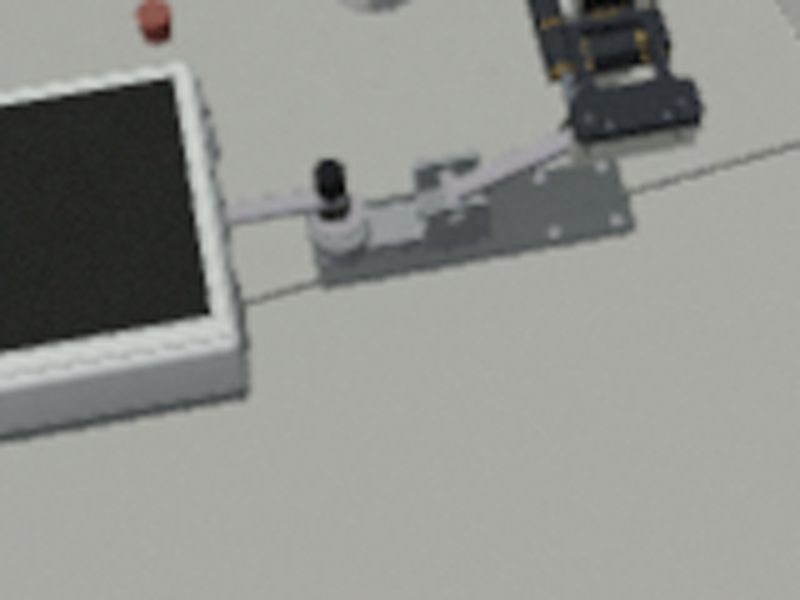

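View pics/c11.png

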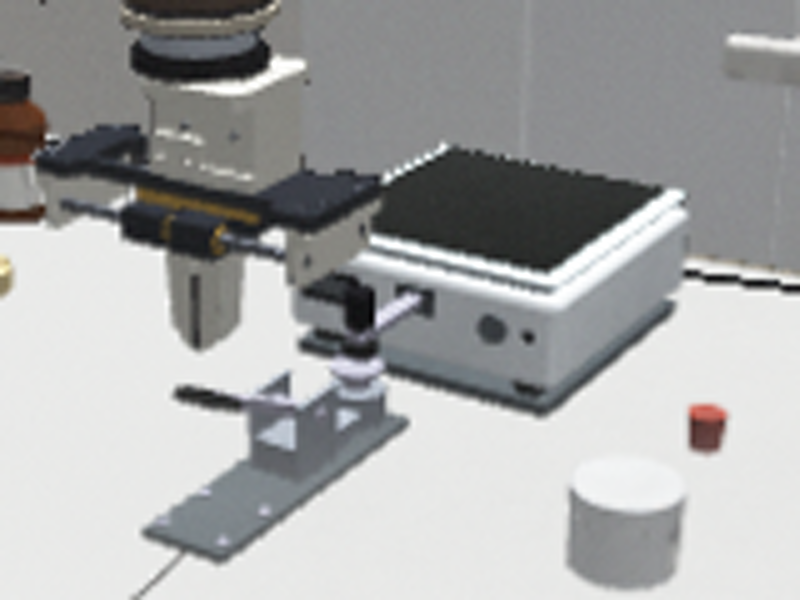

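The views show the handle fully up again and the shaker down, with the saddle (scene crop 357,372) right below the pad (358,348). I'll check that the tongue has not crept in by comparing the knob's pixels before and after.

```bash
python3 - <<'E'
import cv2,numpy as np
for f in("p8","s9","s11"):
    im=cv2.imread(f"pics/{f}.png"); g=im.max(2)[150:222,300:360]
    w=np.clip(90-g.astype(float),0,None); y,x=np.mgrid[150:222,300:360]
    h=im.max(2)[220:300,310:380]
    print(f,(x*w).sum()/w.sum(),(y*w).sum()/w.sum(),w.sum())
    w2=w[:40]; print("  top",(x[:40]*w2).sum()/w2.sum(),(y[:40]*w2).sum()/w2.sum())
ims=[cv2.resize(cv2.imread(f"pics/{f}.png")[140:300,200:400],None,fx=2,fy=2) for f in("s9","s11")]
cv2.imwrite("pics/cmp.png",np.hstack(ims))
E
```

```text
p8 333.70662740164687 188.42013094693505 69952.0
  top 332.32596432382985 176.93970117395943
s9 333.67982177854856 188.5169550075434 70923.0
  top 332.2345227587946 176.82673055100238
s11 331.35986460483997 188.63131504655965 71199.0
  top 330.0992516938012 176.93808777429467
```

View pics/cmp.png

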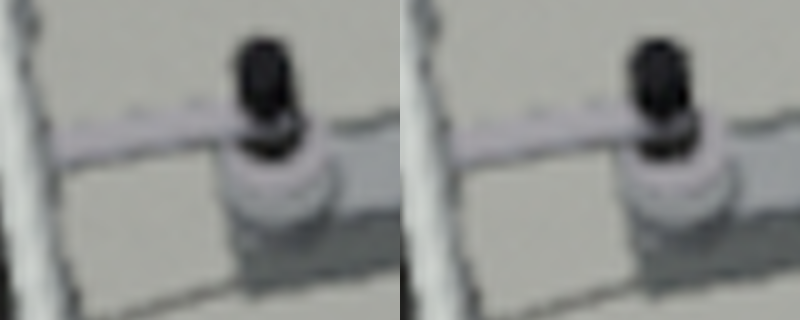

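The knob has moved in by about 0.45 px (≈1.5 mm). That fits the pad sliding on the saddle as the shaker pivoted down, so the tongue is still practically at its stop and the pad is well within the saddle. Disturbing the sequence isn't worthwhile. Final press now.

```bash
python3 - <<'E'
from press import *
for th in (0,0.1,0.2,0.3,0.4,0.47):
    movel(W(th,0.004),rate=0.08)
for i in range(13):
    p=W(0.5,0.003-i*0.001)
    movel(p,rate=0.04); f=fz(); print(p[2].round(4),current_ee_pos()[2].round(4),f)
    if f>18: break
wait(0.5); print(current_ft_force(),current_ee_pos())
im=snapshot("side"); show(im,"s12",(190,150,350,270),5); show(im,"s12f")
for n in("saddle_top","lift_knob","jack","lift_pad"):
    for d in pinpoint("side",n)[:1]: print(n,np.round(d["location"],4),d["p"])
im=snapshot("scene"); show(im,"c12",(240,150,400,270),5)
print(current_clock())
E
```

```text
0.0479 0.0486 8.5
0.0469 0.0477 7.6
0.0459 0.0467 7.7
0.0449 0.0457 7.5
0.0439 0.0447 9.0
0.0429 0.044 14.4
0.0419 0.0435 23.9
[-5.83103169  0.37020188 23.70755806] [ 0.45401224 -0.04980449  0.04354872]
saddle_top [ 0.6295 -0.0751  0.0607] 0.41
lift_knob [ 0.631  -0.0674  0.1021] 0.75
jack [ 0.5534 -0.0597  0.0013] 0.72
lift_pad [ 0.6328 -0.0747  0.0679] 0.63
36.775
```

View pics/s12.png

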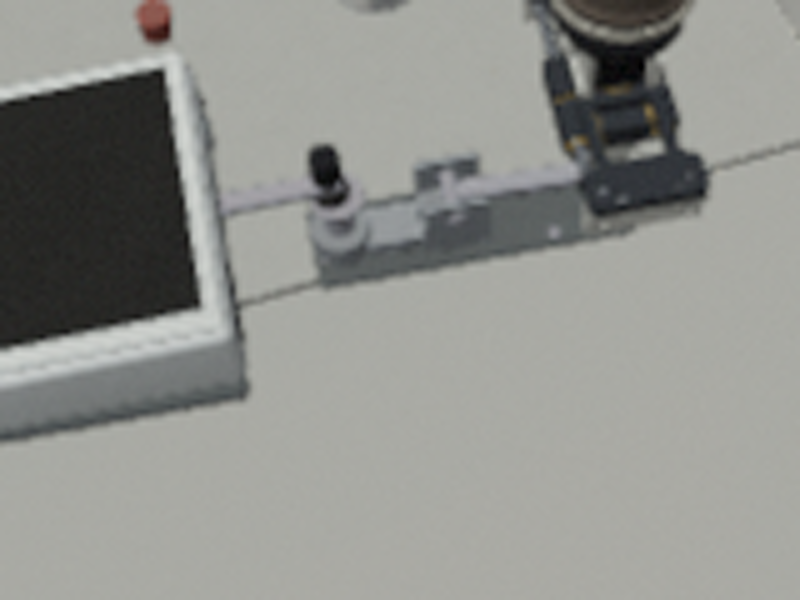

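View pics/c12.png

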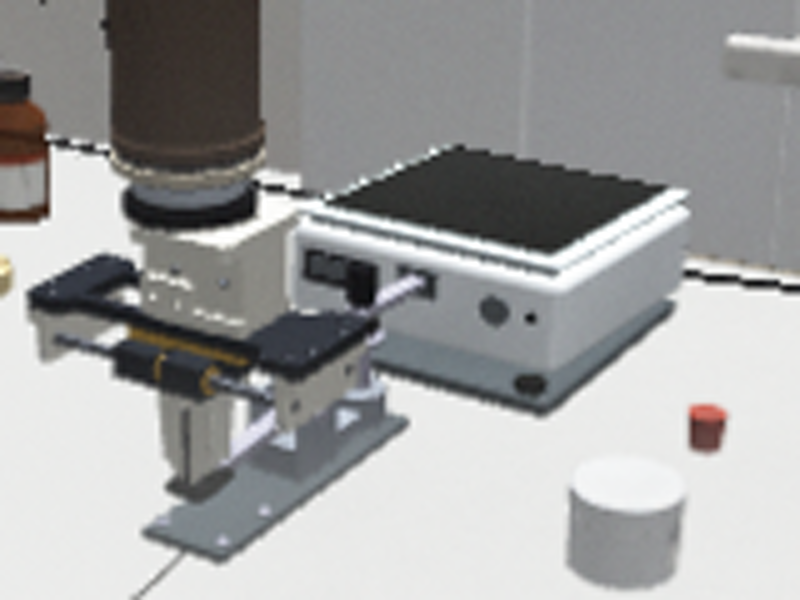

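View pics/s12f.png

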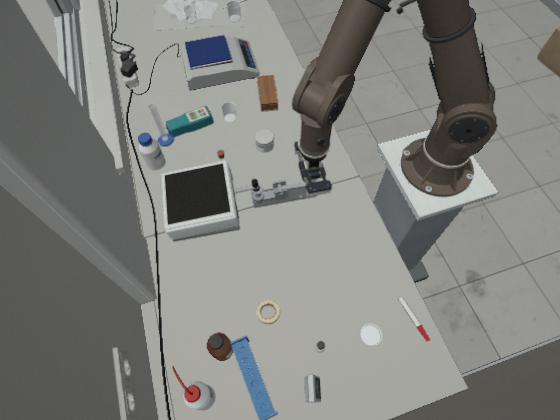

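The final views show the handle fully down under the fingers with 24 N on it, and the shaker front raised on the saddle (pad at z≈0.068). The jack is flat, and the tin (264,140), tape (268,312), vial (320,347) and dish (371,335) stand where they were. I'm handing in.

```bash
python3 - <<'E'
from cell import *
close_job(); print(current_ft_force(),current_clock())
E
```

```text
the job is handed in; nothing more can be done
the job is handed in; nothing more can be done
```

The job is handed in at about 37 s. The shaker's front is up on the jack, and the gripper is still holding the handle fully down.

- **Tongue:** I pulled it by the knob until it would go no further, and a second tug gave no more travel.
- **Jack:** It was carried by its pump block and set flat on the worktop under the lift pad. I then nudged it 2.7 mm forward to centre the saddle.
- **Pumping:** The handle went fully down, then all the way up, which I confirmed in the pictures. It is now fully down again.

**Last checks:**
- The fingers press on the paddle with about 24 N, against the stop at z ≈ 0.0445 m.
- The lift pad reads z ≈ 0.068 m, as expected for a full stroke. Nothing but the jack touches the tongue.
- The bystanders look unmoved in the side picture.

**Checks that disagreed:**
- **Tongue position:** After the first pump the knob had crept about 1.5 mm inward, by pixel comparison. I did not re-pull it.
- **Jack position:** The side view put the jack within about 1–2 mm of centre. The wrist view suggested it might sit 2–4 mm forward.

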